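# Part two linked jug hangers and put them away singly

## Task

Two steel jug hangers lie on the grey tray with the hook of one caught through the closed eye of the other. Twist them apart on the tray, without carrying the linked pair away, and put one hanger in each of the two compartments of the wooden caddy, lying down inside it. Leave the glass, the bottle and the wooden lid on the tray where they stand.

Things in the scene. Friction and masses are not known exactly. Their poses are not given: they have to be found in the camera images.
- hook1: Hanger 1. Both hangers are alike: bare steel, 8 mm round bar, 124 mm long, about 0.12 kg (varies): a closed round eye stands upright at one end (40 mm outside, 24 mm hole, flat-faced, 8 mm thick); from its foot a straight shank runs to an open hook lying flat, ending in a 14 mm ball. x runs from eye to hook, z up. Origin: under the bar at +25 degrees of its curve.
- hook1_eye (a point): Centre of the hole in hanger 1's eye, 20 mm above its underside. x runs along the hanger to its hook, y is square to the eye's face (pinch the eye along y: 8 mm wide), z up. Nothing is threaded through this eye; it stands free for a grasp from above. Leaning a little at first, it squares itself to flat fingers as they close.
- hook1_bend (a point): Centre of hanger 1's hook curve, 72 mm along x from its eye, 4 mm above the underside. Curve radius 28 mm to the bar's centre line; from above it runs counter-clockwise from -145 degrees through 0 (= x) to the ball at +95; mouth on the +y, eye side. It starts threaded through hanger 2's eye, at +10 to +40 degrees, resting on its lower rim (hanger 1 slopes up 3, leans 10 degrees).
- hook2: Hanger 2, same shape and axes as hanger 1; lies level on the tray, loose, easily dragged along. Origin under its eye. It points radially away from hanger 1's curve. Turning hanger 1 clockwise (from above) about its curve's centre slides the bar through this eye up to the ball; moving hanger 1 about 30 mm along its own x then frees it. The ball may snag on the eye's rim.
- hook2_eye (a point): Centre of the 24 mm hole of hanger 2's upright eye, 20 mm above its underside; axes as for hanger 1. Hanger 1's bar passes through this hole at the start. Once free, hanger 2 is grasped by this eye (8 mm wide along y).
- hook2_bend (a point): Centre of hanger 2's hook curve, 72 mm along x from its eye, 4 mm above its underside; same shape and axes. Nothing is caught in it.
- tray: Grey serving tray, fixed, 340 x 360 mm, floor 4 mm above the table, lip 12 mm above the table, with a sheet of white paper on it. Origin under its centre.
- bay_a (a point): Centre of the floor of one compartment of the light wooden caddy (fixed, 210 x 250 mm, walls 50 mm high, with one partition). Each compartment is about 200 mm (its x) by 117 mm (its y) inside, its floor 5 mm above the table. Axes are the caddy's.
- bay_b (a point): Centre of the floor of the other compartment; same size and axes, 122 mm away.
- tumbler: Glass tumbler with a white candle in it, on the tray's far side, 76 mm across, 85 mm high; origin under its centre. Leave it.
- dropper: Amber bottle with black cap on the tray's far side, 38 mm across, about 75 mm high; origin under its centre. Leave it.
- coaster: Wooden lid, a disc 80 mm across and 12 mm high, on the tray's far side; origin under its centre. Leave it.
Not all that is in view belongs to the job. What is shaped like the hook1 but pink is not meant.

How it is judged:
By the outcome, as a careful person would: the job done as asked, in the order asked, and still so for the second after the job is handed in, with the robot touching nothing.
It also fails if it takes over 72 s, if anything falls off the work surface, if the arm or the gripper's body presses on something with over 40 N, if the wrist force passes 120 N, or if a joint passes its speed limit or range.

## Robot

A 7-joint arm with a two-finger parallel gripper is mounted at the origin on the work surface. World frame = base frame: x ahead of the robot, y to its left, z up, the work surface at z = 0. Lengths are in mm, angles in rad, forces in N, time in s.
With the tool pointing down it reaches from about 425 to 925 mm from the base axis. Payload 6.8 kg.
Tool frame: the origin (TCP) lies at the very end of the fingers, on their centre line; the grasp point (between the pads) lies 19 mm behind it; z points along the fingers, y is the line along which they close (so a half turn about z gives the same grasp; the last joint's range is limited). The gripper opens to 85 mm and grips with 20 to 120 N. Pads are 22 mm wide; open, the fingers measure 114 mm over their backs; the gripper's body (76 mm by 85 mm) begins 54 mm behind the grasp point. The pads swing forward as they close: fully open they stand 13 mm farther back than shut.
Start: joints at [-1.277, 0.477, 0.022, 1.555, -0.011, 1.109, -0.083], TCP at [263.974, 621.261, 231.308] pointing down, gripper open.
Joint ranges: [-2.96, 2.96], [-0.34, 2.1], [-1.41, 1.46], [0.24, 2.44], [-1.37, 4.51], [0.17, 1.92], [-2.96, 2.96]. Speed limits (rad/s): [2.39, 2.39, 3.14, 3.14, 3.14, 3.14, 3.14].

## Interface

Orientations are given as a unit quaternion [w, x, y, z].
In Python, from bench import robot gives the robot as it stands.
- The arm moves only by the shell command python3 -m crank 'ROWS' [FORCE]. ROWS is a JSON object of lists of equal length, an entry for each row: "rot": the turn, a rotation vector about the tool's x, y, z in units of 1.5 rad (1.0 is 1.5 rad), a list of three; "slide": the shift along the tool's x, y, z in units of 4 cm (1.0 is 4 cm), a list of three; "fingers": the closure in counts, from 0 (fully open) to 255 (shut). In form: {"rot": [[wx, wy, wz], ...], "slide": [[x, y, z], ...], "fingers": [fingers, ...]}. A call has 1 to 8 rows; each row shifts and turns the commanded pose from where the row before left it, along the tool's axes as they then stand; what a row does not reach is not made up. A row lasts 1/10 s, in which the tool goes at most 50 mm and 8.59 degrees, less where a joint would pass 70% of its speed; a pose out of reach is approached as far as the arm can. A call with a number of a shift or a turn outside -1 to 1 is refused whole. A call with a gripper value outside its range is refused whole. The fingers move at their own pace and stop on an object; FORCE is the grip in N (left out, the last holds). Time passes only in rows, so rows that do not move let the fingers close. It gives the time, the measured TCP pose, the force, the opening and the grip force at its end, in the units of the state.
- robot.get_state(): the state, without advancing time (a new reading comes with each control period).
- robot.snapshot(name): name is "side" or "top"; returns a dict with "pixels" (400x640x3 uint8, red, green, blue), "fx", "fy", "cx", "cy" (pixels), "camera_from_world" (4x4, takes a point from world to camera coordinates). Camera axes: x right, y up, looking along -z (the intrinsics and any distortion apply to the point x, -y, -z); pixel columns grow to the right and rows downward; lengths in mm; the calibration is good to about 2 mm. A picture is of the moment at which its call begins. There is no depth.
- robot.job_done(): hands the job in; it is judged then, once.
The state is a dict: "t": time; "joints": joint angles; "qd": joint speeds; "joint_efforts": joint torques, N m; "tool_pos": TCP position; "tcp_rot": TCP orientation; "ft_force": force on the tool from outside, world axes, zero at the start; "torque": the same for the moment, N m; "grip_width": opening from 0.0 (shut) to 1.0 (fully open); "finger_force": force on a finger pad.
Only numpy, scipy, OpenCV 4.12 (cv2) and the standard library are available. Lean on these libraries where they do the work, as an engineer would, in place of code of your own. Each camera call takes 0.05 s, during which the arm holds its last target. There are 200 camera calls.

## Working session

There is one attempt and no reset: what is moved stays moved. The work goes in short steps, Python scripts to look and compute and a shell command to move; the robot and the scene stay as the last step left them, time stands still between calls to the robot, and variables do not carry over. Pictures are saved under pics/ and viewed, at most 10 in all, crops included, and the job is handed in when it is done.

```bash
mkdir -p pics; ls; cat > h.py <<'E'
import numpy as np, cv2
from bench import robot
from scipy.spatial.transform import Rotation as R
def snap(n,save=None):
    s=robot.snapshot(n); s['pixels']=np.asarray(s['pixels'])
    if save: cv2.imwrite('pics/'+save,s['pixels'][:,:,::-1])
    return s
def ray(s,u,v):
    M=np.array(s['camera_from_world']); c=-M[:3,:3].T@M[:3,3]
    d=M[:3,:3].T@np.array([(u-s['cx'])/s['fx'],-(v-s['cy'])/s['fy'],-1]); return c,d/np.linalg.norm(d)
def onz(s,u,v,z):
    c,d=ray(s,u,v); return c+d*(z-c[2])/d[2]
def proj(s,p):
    M=np.array(s['camera_from_world']); q=M[:3,:3]@np.array(p,float)+M[:3,3]
    return np.array([s['cx']+s['fx']*q[0]/-q[2], s['cy']+s['fy']*-q[1]/-q[2]])
def tri(s1,p1,s2,p2):
    A=[];b=[]
    for s,p in((s1,p1),(s2,p2)):
        c,d=ray(s,*p);P=np.eye(3)-np.outer(d,d);A.append(P);b.append(P@c)
    return np.linalg.lstsq(np.vstack(A),np.hstack(b),rcond=None)[0]
E
python3 - <<'E'
from h import *
a=snap('top','top0.png');b=snap('side','side0.png')
for s in(a,b):print({k:np.round(np.array(v),3).tolist() for k,v in s.items() if k!='pixels'})
print(robot.get_state())
E
```

```text
pics
{'fx': 407.212, 'fy': 407.212, 'cx': 321.477, 'cy': 200.956, 'camera_from_world': [[0.028, -1.0, -0.005, -29.626], [0.989, 0.027, 0.143, -486.62], [-0.143, -0.009, 0.99, -1049.227], [0.0, 0.0, 0.0, 1.0]]}
{'fx': 488.364, 'fy': 488.364, 'cx': 316.769, 'cy': 196.521, 'camera_from_world': [[0.937, -0.349, -0.017, -474.178], [0.235, 0.592, 0.771, -136.421], [-0.259, -0.727, 0.636, -1031.283], [0.0, 0.0, 0.0, 1.0]]}
{'t': 0.1, 'joints': array([-1.2771123 ,  0.47769813,  0.02231506,  1.55631228, -0.01150037,
        1.10929217, -0.08307912]), 'qd': array([-0.00026345, -0.00137432,  0.00067433, -0.0052307 , -0.00031351,
        0.00143314, -0.0001174 ]), 'joint_efforts': array([ 4.18201045e-03, -5.97761178e+01,  1.61365706e+00, -2.81955439e+01,
        1.28280313e-02,  5.05113218e-03,  2.19318895e-05]), 'tool_pos': array([263.75855037, 620.77939286, 230.45236193]), 'tcp_rot': array([-1.08197175e-04,  1.99511244e-01,  9.79895218e-01, -7.83714550e-04]), 'ft_force': array([0.88902658, 0.02921281, 0.18068821]), 'torque': array([-0.0029463 ,  0.00361216,  0.00559414]), 'finger_force': 0.0, 'grip_width': 0.9964840380121058}
```

View pics/top0.png

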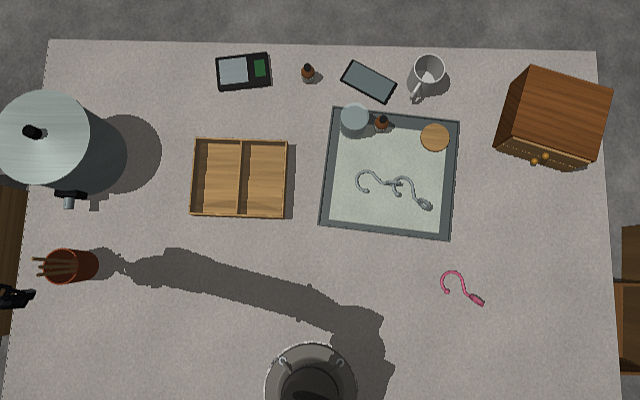

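View pics/side0.png

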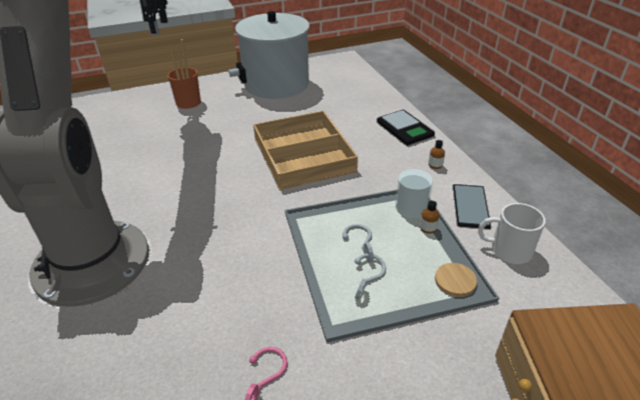

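Both views show the tray with the linked pair. In the top view the free eye is at about (428,205), the link at about (397,185), and the second hook at about (362,182). The look-alikes are the pink hanger at (462,287), which is ruled out by colour, and the two steel hangers, which I tell apart in the close crop.

```bash
python3 - <<'E'
from h import *
a=cv2.imread('pics/top0.png')[160:220,345:445];b=cv2.imread('pics/side0.png')[218:308,330:400]
A=cv2.resize(a,None,fx=4.4,fy=4.4,interpolation=cv2.INTER_CUBIC);B=cv2.resize(b,None,fx=5,fy=5,interpolation=cv2.INTER_CUBIC)
C=np.zeros((450,800,3),np.uint8);C[:A.shape[0],:A.shape[1]]=A;C[:450,445:795]=B[:, :350]
cv2.imwrite('pics/crop0.png',C)
E
```

```text
(no output)
```

View pics/crop0.png

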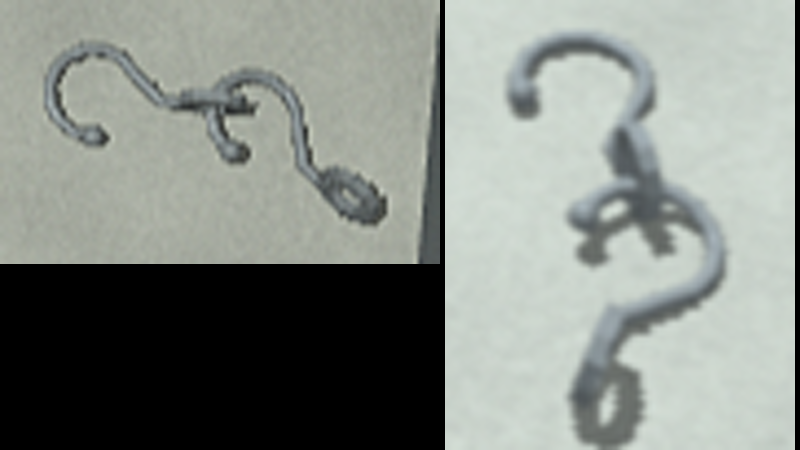

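The crop shows hanger 1 on the right: free eye at crop (350,195) top and (598,355) side, edge-on with its shadow ring beside it. Its curve passes through hanger 2's eye at (225,103), with the ball at (235,152). Hanger 2's hook is on the left.

```bash
cat > m.py <<'E'
from h import *
a=snap('top');b=snap('side')
T=lambda x,y:(345+x/4.4-.4,160+y/4.4-.4); S=lambda x,y:(330+(x-445)/5-.4,218+y/5-.4)
for n,t,s in[('ball1',(235,152),(582,213)),('eye1',(347,190),(598,355)),('ball2',(95,137),(523,100))]:
    p=tri(a,T(*t),b,S(*s));print(n,p.round(1),(proj(a,p)-T(*t)).round(1))
for n,t in[('c1',(255,120)),('c1right',(297,105)),('c1top',(258,72)),('c2',(95,95)),('c2top',(97,48)),('c2left',(48,95)),('eye2',(212,100)),('foot2',(165,103))]:
    print(n,onz(a,*T(*t),12 if '1' in n else 8).round(1))
for n,z,cs in[('caddy',50,[(195,138),(288,140),(286,217),(191,215)]),('part',50,[(242,139),(239,216)]),('tray',12,[(333,106),(460,121),(450,241),(318,226)]),('cup',85,[(355,111)]),('bot',75,[(382,119)]),('lid',12,[(435,137)])]:
    print(n,[onz(a,*c,z).round(0).tolist() for c in cs])
E
python3 m.py
```

```text
ball1 [ 512.  -221.3   24.4] [-0.1  0.4]
eye1 [ 489.4 -289.6   22.8] [-0.2  0.8]
ball2 [ 521.9 -137.3    8. ] [-0.1  0.3]
c1 [ 535.5 -236.2   12. ]
c1right [ 545.6 -262.2   12. ]
c1top [ 565.9 -238.1   12. ]
c2 [ 549.4 -137.2    8. ]
c2top [ 579.4 -138.1    8. ]
c2left [ 548.6 -107.9    8. ]
eye2 [ 548.2 -210.2    8. ]
foot2 [ 545.5 -180.9    8. ]
caddy [[647.0, 329.0, 50.0], [648.0, 78.0, 50.0], [440.0, 75.0, 50.0], [439.0, 324.0, 50.0]]
part [[647.0, 202.0, 50.0], [439.0, 198.0, 50.0]]
tray [[761.0, -41.0, 12.0], [727.0, -397.0, 12.0], [392.0, -363.0, 12.0], [422.0, -8.0, 12.0]]
cup [[721.0, -98.0, 85.0]]
bot [[704.0, -170.0, 75.0]]
lid [[679.0, -326.0, 12.0]]
```

Hanger 1: eye at about (489,-290), x axis at about 49.5°, curve centre about (536,-236). Hanger 2: eye at about (540,-208), x axis at about 83°. I'm moving now on an arc towards eye 1.

```bash
python3 -m crank '{"rot":[[0,0,0.043],[0,0,0.043],[0,0,0.043],[0,0,0.043],[0,0,0.043],[0,0,0.043],[0,0,0.043],[0,0,0.043]],"slide":[[-1,-0.1,0],[-1,-0.1,0],[-1,-0.1,0],[-1,-0.1,0],[-1,-0.1,0],[-1,-0.1,0],[-1,-0.1,0],[-1,-0.1,0]],"fingers":[0,0,0,0,0,0,0,0]}' 60
python3 -m crank '{"rot":[[0,0,0.043],[0,0,0.043],[0,0,0.043],[0,0,0.043],[0,0,0.043],[0,0,0.043],[0,0,0.043],[0,0,0.043]],"slide":[[-1,-0.1,0],[-1,-0.1,0],[-1,-0.1,0],[-1,-0.1,0],[-1,-0.1,0],[-1,-0.1,0],[-1,-0.1,0],[-1,-0.1,0]],"fingers":[0,0,0,0,0,0,0,0]}'
cat > to.py <<'E'
# usage: to.py x y z yaw_of_tool_y_deg -> remaining delta in tool axes (units) and turn
from h import *
import sys
x,y,z,w=map(float,sys.argv[1:5]); s=robot.get_state()
q=np.array(s['tcp_rot']); r=R.from_quat([q[1],q[2],q[3],q[0]])
ty=r.apply([0,1,0]); yaw=np.degrees(np.arctan2(ty[1],ty[0]))
tilt=np.degrees(r.inv().apply(np.cross(r.apply([0,0,1]),[0,0,-1])))
dw=-((w-yaw+180)%360-180)
if dw>150:dw-=0
d=np.array([x,y,z])-s['tool_pos']
r2=r*R.from_rotvec([0,0,np.radians(dw)])
print('t %.1f'%s['t'],'pos',s['tool_pos'].round(1),'yaw %.1f'%yaw,'tilt',tilt.round(1),'| slide now-axes',(r.inv().apply(d)/40).round(3),'| after-turn axes',(r2.inv().apply(d)/40).round(3),'| rotz units %.3f'%(np.radians(dw)/1.5),'grip %.3f F %.1f'%(s['grip_width'],s['finger_force']),'ft',np.round(s['ft_force'],1),'j',np.round(s['joints'],2))
E
python3 to.py 489 -290 110 -40.5
```

```text
t: 1.0
tool_pos: [502.6, 408.4, 231.1]
tcp_rot: [-0.0, 0.444, 0.896, -0.0]
ft_force: [0.4, 0.6, -0.6]
grip_width: 0.996
finger_force: 0.0
t: 1.8
tool_pos: [604.1, 107.0, 231.2]
tcp_rot: [0.0, 0.658, 0.753, 0.0]
ft_force: [0.4, 0.3, -0.0]
grip_width: 0.998
finger_force: 0.0
t 1.8 pos [604.1 107.  231.2] yaw 7.7 tilt [0. 0. 0.] | slide now-axes [-9.45  -4.183  3.03 ] | after-turn axes [-9.417  4.257  3.03 ] | rotz units 0.561 grip 0.998 F 0.0 ft [ 0.4  0.3 -0. ] j [-0.58  0.39  0.4   1.73 -0.17  1.05  0.01]
```

```bash
python3 -m crank '{"rot":[[0,0,0.07],[0,0,0.07],[0,0,0.07],[0,0,0.07],[0,0,0.07],[0,0,0.07],[0,0,0.07],[0,0,0.07]],"slide":[[-1,0,0.3],[-1,0,0.3],[-1,0,0.3],[-1,0,0.3],[-1,0,0.3],[-1,0,0.3],[-1,0,0.3],[-1,0,0.3]],"fingers":[0,0,0,0,0,0,0,0]}'
python3 to.py 489 -290 110 -40.5
```

```text
t: 2.6
tool_pos: [532.4, -195.5, 134.9]
tcp_rot: [0.0, 0.908, 0.418, 0.0]
ft_force: [-0.4, -0.3, 0.5]
grip_width: 1.002
finger_force: 0.0
t 2.6 pos [ 532.4 -195.5  134.9] yaw -40.5 tilt [ 0.  0. -0.] | slide now-axes [-2.501  0.71   0.623] | after-turn axes [-2.502  0.709  0.623] | rotz units -0.000 grip 1.002 F 0.0 ft [-0.4 -0.3  0.5] j [-0.23  0.47  0.61  1.94 -0.36  0.84 -0.13]
```

```bash
python3 -m crank '{"rot":[[0,0,0],[0,0,0],[0,0,0],[0,0,0],[0,0,0],[0,0,0],[0,0,0],[0,0,0]],"slide":[[-0.8,0.25,0],[-0.8,0.25,0],[-0.9,0.2,0],[0,0,0.8],[0,0,0.8],[0,0,0.6],[0,0,0.5],[0,0,0.2]],"fingers":[0,0,0,0,0,0,0,0]}'
python3 to.py 489 -290 10 -40.5
python3 - <<'E'
from h import *
a=snap('top');b=snap('side')
A=cv2.resize(a['pixels'][150:250,350:450],None,fx=4,fy=4,interpolation=2);B=cv2.resize(b['pixels'][210:310,310:410],None,fx=4,fy=4,interpolation=2)
cv2.imwrite('pics/g1.png',np.hstack([A,B])[:,:,::-1])
E
```

```text
t: 3.4
tool_pos: [488.6, -287.7, 17.4]
tcp_rot: [-0.001, 0.907, 0.42, -0.001]
ft_force: [-0.4, 0.4, -0.1]
grip_width: 1.001
finger_force: 0.0
t 3.4 pos [ 488.6 -287.7   17.4] yaw -40.3 tilt [-0.2  0.   0. ] | slide now-axes [-0.038  0.047  0.185] | after-turn axes [-0.038  0.047  0.185] | rotz units 0.003 grip 1.001 F 0.0 ft [-0.4  0.4 -0.1] j [ 0.05  0.65  0.49  1.99 -0.5   0.63  0.17]
```

View pics/g1.png

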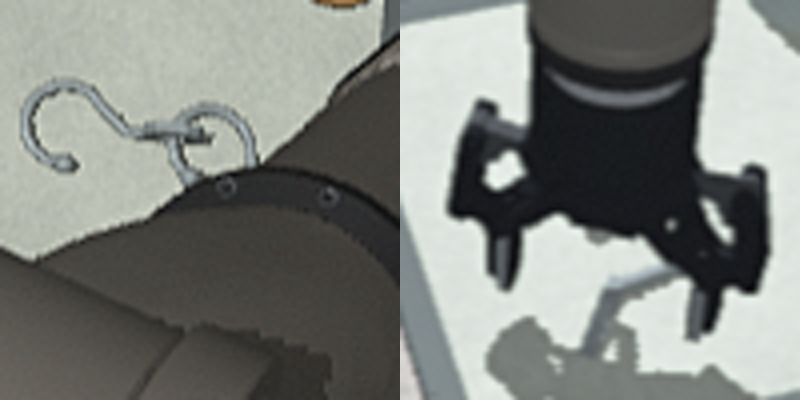

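The fingers straddle eye 1, which stands edge-on between them at side-crop (598,320). Lowering a little and closing.

```bash
python3 -m crank '{"rot":[[0,0,0],[0,0,0],[0,0,0],[0,0,0],[0,0,0],[0,0,0],[0,0,0],[0,0,0]],"slide":[[0,0.04,0.1],[0,0,0.05],[0,0,0],[0,0,0],[0,0,0],[0,0,0],[0,0,0],[0,0,0]],"fingers":[80,140,180,200,215,230,245,255]}' 60
python3 -m crank '{"rot":[[0,0,0],[0,0,0],[0,0,0],[0,0,0]],"slide":[[0,0,0],[0,0,0],[0,0,0],[0,0,0]],"fingers":[255,255,255,255]}' 60
python3 to.py 489 -290 10 -40.5
```

```text
t: 4.3
tool_pos: [490.9, -289.4, 13.5]
tcp_rot: [-0.0, 0.907, 0.42, 0.0]
ft_force: [-1.5, -0.8, 2.7]
grip_width: 0.08
finger_force: 58.4
t: 4.7
tool_pos: [491.0, -289.4, 13.4]
tcp_rot: [0.0, 0.907, 0.42, 0.0]
ft_force: [-0.4, 0.8, 4.4]
grip_width: 0.078
finger_force: 58.6
t 4.7 pos [ 491.  -289.4   13.4] yaw -40.3 tilt [ 0. -0. -0.] | slide now-axes [-0.043 -0.028  0.086] | after-turn axes [-0.043 -0.028  0.086] | rotz units 0.003 grip 0.078 F 58.6 ft [-0.4  0.8  4.4] j [ 0.06  0.66  0.48  1.98 -0.51  0.62  0.18]
```

```bash
python3 -m crank '{"rot":[[0,0,0],[0,0,0],[0,0,0],[0,0,0]],"slide":[[0,0,0],[0,0,-0.1],[0,0,-0.15],[0,0,0]],"fingers":[255,255,255,255]}' 100
python3 -m crank '{"rot":[[0,0,0.0465],[0,0,0.0465],[0,0,0.0465],[0,0,0.0465],[0,0,0.0465],[0,0,0.0465],[0,0,0.0465],[0,0,0]],"slide":[[0,-0.126,0],[0,-0.126,0],[0,-0.126,0],[0,-0.126,0],[0,-0.126,0],[0,-0.126,0],[0,-0.126,0],[0,0,0]],"fingers":[255,255,255,255,255,255,255,255]}' 100
python3 to.py 465 -246 23 -80
python3 - <<'E'
from h import *
a=snap('top');b=snap('side')
A=cv2.resize(a['pixels'][150:250,350:450],None,fx=4,fy=4,interpolation=2);B=cv2.resize(b['pixels'][210:310,310:410],None,fx=4,fy=4,interpolation=2)
cv2.imwrite('pics/g2.png',np.hstack([A,B])[:,:,::-1])
E
```

```text
t: 5.1
tool_pos: [491.1, -289.7, 23.9]
tcp_rot: [0.0, 0.907, 0.42, 0.0]
ft_force: [0.6, -0.3, -0.3]
grip_width: 0.074
finger_force: 97.4
t: 5.9
tool_pos: [469.1, -261.0, 23.0]
tcp_rot: [-0.0, 0.982, 0.189, -0.0]
ft_force: [0.7, -0.2, -1.8]
grip_width: 0.072
finger_force: 97.5
t 5.9 pos [ 469.1 -261.    23. ] yaw -68.2 tilt [-0.  0. -0.] | slide now-axes [ 0.043 -0.386  0.001] | after-turn axes [-0.036 -0.387  0.001] | rotz units 0.137 grip 0.072 F 97.5 ft [ 0.7 -0.2 -1.8] j [-0.08  0.64  0.62  2.06 -0.63  0.63 -0.22]
```

View pics/g2.png

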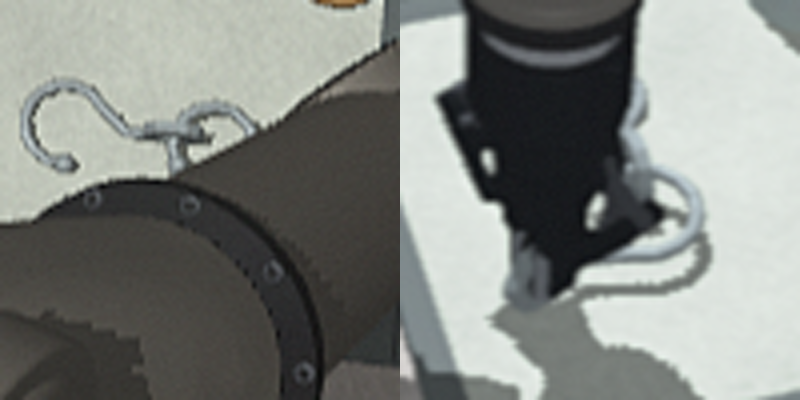

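Hanger 2 has not moved and the bar is sliding through its eye (top crop (175,130)). I'll turn another 19°.

```bash
python3 -m crank '{"rot":[[0,0,0.0442],[0,0,0.0442],[0,0,0.0442],[0,0,0.0442],[0,0,0.0442],[0,0,0]],"slide":[[0,-0.119,0],[0,-0.119,0],[0,-0.119,0],[0,-0.119,0],[0,-0.119,0],[0,0,0]],"fingers":[255,255,255,255,255,255]}' 100
python3 to.py 464 -238 23 -87
python3 - <<'E'
from h import *
a=snap('top');b=snap('side')
A=cv2.resize(a['pixels'][150:250,350:450],None,fx=4,fy=4,interpolation=2);B=cv2.resize(b['pixels'][210:310,310:410],None,fx=4,fy=4,interpolation=2)
cv2.imwrite('pics/g3.png',np.hstack([A,B])[:,:,::-1])
E
```

```text
t: 6.6
tool_pos: [463.8, -238.4, 23.2]
tcp_rot: [-0.0, 1.0, 0.025, -0.0]
ft_force: [0.0, 0.3, -1.5]
grip_width: 0.072
finger_force: 97.5
t 6.6 pos [ 463.8 -238.4   23.2] yaw -87.2 tilt [-0.  0.  0.] | slide now-axes [ 0.006 -0.01   0.004] | after-turn axes [ 0.006 -0.01   0.004] | rotz units -0.002 grip 0.072 F 97.5 ft [ 0.   0.3 -1.5] j [-0.18  0.65  0.71  2.1  -0.72  0.64 -0.49]
```

View pics/g3.png

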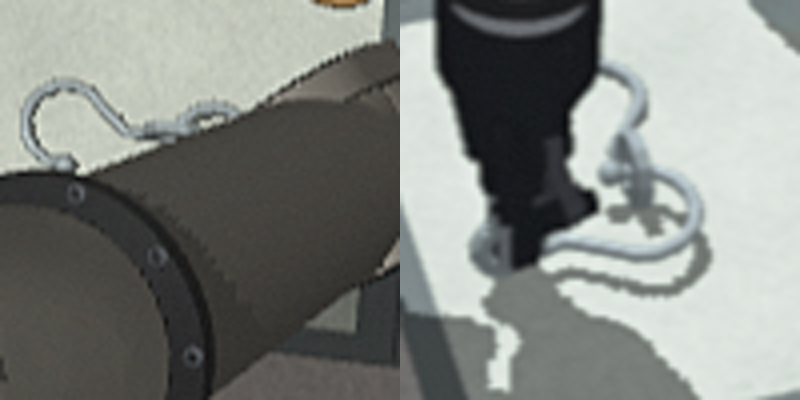

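The ball sits at side-crop (612,172), right at the mouth of eye 2 and centred in height. I'll push along the hole axis.

```bash
python3 -m crank '{"rot":[[0,0,0],[0,0,0],[0,0,0],[0,0,0],[0,0,0],[0,0,0],[0,0,0]],"slide":[[0.15,0.025,0],[0.15,0.025,0],[0.15,0.025,0],[0.15,0.025,0],[0.2,0.03,0],[0.2,0.03,0],[0,0,0]],"fingers":[255,255,255,255,255,255,255]}' 100
python3 - <<'E'
from h import *
a=snap('top');b=snap('side')
A=cv2.resize(a['pixels'][150:250,350:450],None,fx=4,fy=4,interpolation=2);B=cv2.resize(b['pixels'][210:310,310:410],None,fx=4,fy=4,interpolation=2)
cv2.imwrite('pics/g4.png',np.hstack([A,B])[:,:,::-1])
E
```

```text
t: 7.4
tool_pos: [505.6, -243.3, 23.3]
tcp_rot: [0.0, 1.0, 0.025, 0.001]
ft_force: [0.1, 0.1, -1.1]
grip_width: 0.072
finger_force: 97.5
```

View pics/g4.png

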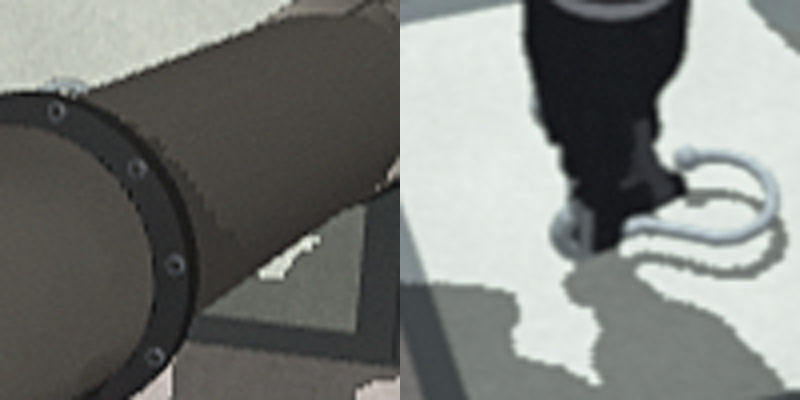

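The ball is out of eye 2, at side-crop (685,157). I'm backing off, lifting and carrying hanger 1 to the far bay.

```bash
python3 -m crank '{"rot":[[0,0,0],[0,0,0],[0,0,0],[0,0,0],[0,0,0],[0,0,0],[0,0,0],[0,0,0]],"slide":[[0,0.3,-0.05],[0,0,-0.5],[0,0,-0.8],[0,0,-0.9],[0,-0.5,-0.3],[0,-1,0],[0,-1,0],[0,-1,0]],"fingers":[255,255,255,255,255,255,255,255]}' 100
python3 -m crank '{"rot":[[0,0,0],[0,0,0],[0,0,0],[0,0,0],[0,0,0],[0,0,0],[0,0,0],[0,0,0]],"slide":[[0,-1,0],[0,-1,0],[0,-1,0],[0,-1,0],[0,-1,0],[0,-1,0],[0,-1,0],[0,-1,0]],"fingers":[255,255,255,255,255,255,255,255]}' 100
python3 to.py 502 262 17 -88
python3 - <<'E'
from h import *
a=snap('top');b=snap('side')
A=cv2.resize(a['pixels'][120:250,170:450],None,fx=2.8,fy=2.8,interpolation=2);B=cv2.resize(b['pixels'][90:310,240:440],None,fx=1,fy=1,interpolation=2)
C=np.zeros((590,784,3),np.uint8);C[:364]=A;C[366:586,:200]=B
D=cv2.resize(a['pixels'][160:210,345:425],None,fx=4.4,fy=4.4,interpolation=2);C[366:586,210:562]=D
cv2.imwrite('pics/g5.png',C[:,:,::-1])
E
```

```text
t: 8.3
tool_pos: [497.4, -115.2, 125.7]
tcp_rot: [-0.0, 1.0, 0.023, 0.0]
ft_force: [0.7, -0.3, -0.9]
grip_width: 0.074
finger_force: 97.7
t: 9.1
tool_pos: [482.5, 204.9, 125.7]
tcp_rot: [-0.0, 1.0, 0.023, 0.0]
ft_force: [0.9, -0.4, -1.4]
grip_width: 0.078
finger_force: 97.7
t 9.1 pos [482.5 204.9 125.7] yaw -87.3 tilt [-0. -0. -0.] | slide now-axes [ 0.552 -1.404  2.717] | after-turn axes [ 0.535 -1.41   2.717] | rotz units 0.008 grip 0.078 F 97.7 ft [ 0.9 -0.4 -1.4] j [-1.24  0.53  0.95  2.05 -0.59  0.84 -1.47]
```

View pics/g5.png

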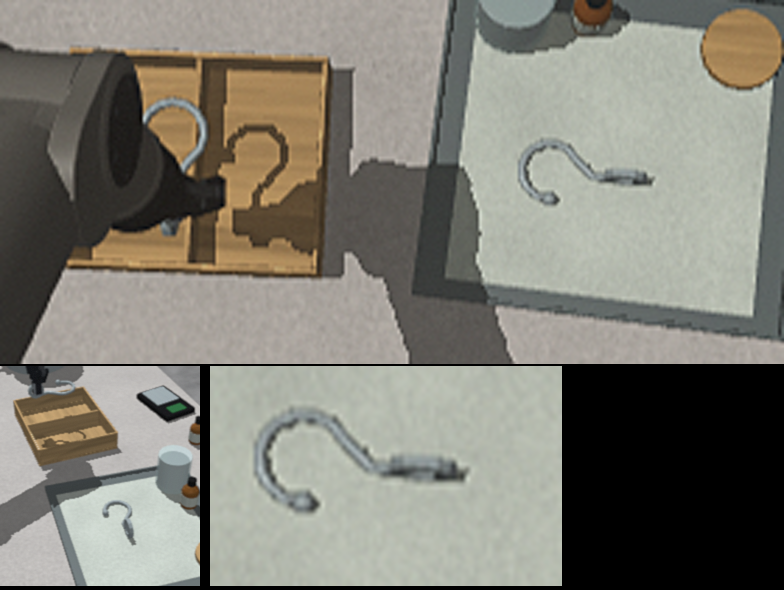

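The hangers are apart, and hanger 2 has stayed put with its eye at crop-D (420,465) and its hook at (290,455). Now lowering hanger 1 into the far bay.

```bash
python3 -m crank '{"rot":[[0,0,0],[0,0,0],[0,0,0],[0,0,0],[0,0,0],[0,0,0],[0,0,0],[0,0,0]],"slide":[[0.3,-0.7,0],[0.25,-0.7,0],[0,0,0.6],[0,0,0.8],[0,0,0.6],[0,0,0.4],[0,0,0.25],[0,0,0]],"fingers":[255,255,255,255,255,255,255,255]}' 100
python3 to.py 502 262 15 -88
```

```text
t: 10.0
tool_pos: [501.6, 260.3, 18.7]
tcp_rot: [0.0, 1.0, 0.024, -0.001]
ft_force: [-0.4, -0.3, -1.2]
grip_width: 0.07
finger_force: 97.9
t 10.0 pos [501.6 260.3  18.7] yaw -87.3 tilt [0.  0.1 0. ] | slide now-axes [ 0.012 -0.041  0.092] | after-turn axes [ 0.012 -0.041  0.092] | rotz units 0.008 grip 0.070 F 97.9 ft [-0.4 -0.3 -1.2] j [-1.14  0.74  0.75  2.   -0.77  0.71 -1.42]
```

```bash
python3 -m crank '{"rot":[[0,0,0],[0,0,0],[0,0,0],[0,0,0],[0,0,0],[0,0,0],[0,0,0],[0,0,0]],"slide":[[0,0,0.05],[0,0,0.03],[0,0,0],[0,0,0],[0,0,0],[0,0,-0.3],[0,0,-0.7],[0,0,-1]],"fingers":[255,255,190,165,165,165,165,165]}' 60
python3 - <<'E'
from h import *
a=snap('top');b=snap('side','s6.png')
g=cv2.cvtColor(a['pixels'],7)
T=lambda x,y:(345+x/4.4-.4,160+y/4.4-.4)
for t in[(185,99),(215,97),(250,102)]:print([onz(a,*T(*t),z).round(1).tolist() for z in(24,34,44)])
A=cv2.resize(a['pixels'][130:225,180:300],None,fx=3,fy=3,interpolation=2);B=cv2.resize(b['pixels'][100:200,240:370],None,fx=3,fy=3,interpolation=2);D=cv2.resize(b['pixels'][215:275,325:405],None,fx=5,fy=5,interpolation=2)
C=np.zeros((590,800,3),np.uint8);C[:285,:360]=A;C[:300,400:790]=B;C[290:590,:400]=D
C[310:310+264,420:772]=cv2.resize(a['pixels'][160:220,345:425],None,fx=4.4,fy=4.4,interpolation=2)
cv2.imwrite('pics/g6.png',C[:,:,::-1])
E
python3 to.py 542 -208 120 -97
```

```text
t: 10.8
tool_pos: [500.7, 260.6, 96.5]
tcp_rot: [0.001, 1.0, 0.024, -0.001]
ft_force: [-0.3, 0.7, 0.5]
grip_width: 0.35
finger_force: 0.0
[[545.2, -190.9, 24.0], [543.2, -189.4, 34.0], [541.3, -187.9, 44.0]]
[[546.9, -209.3, 24.0], [545.0, -207.6, 34.0], [543.0, -205.9, 44.0]]
[[544.4, -230.8, 24.0], [542.4, -228.9, 34.0], [540.5, -227.0, 44.0]]
t 10.9 pos [504.9 261.8 101.2] yaw -87.3 tilt [-0.2 -0.4 -0. ] | slide now-axes [ 0.378 11.774 -0.511] | after-turn axes [ 2.355 11.542 -0.511] | rotz units 0.113 grip 0.350 F 0.0 ft [1.  0.1 1.1] j [-1.23  0.63  0.88  1.97 -0.66  0.85 -1.51]
```

View pics/g6.png

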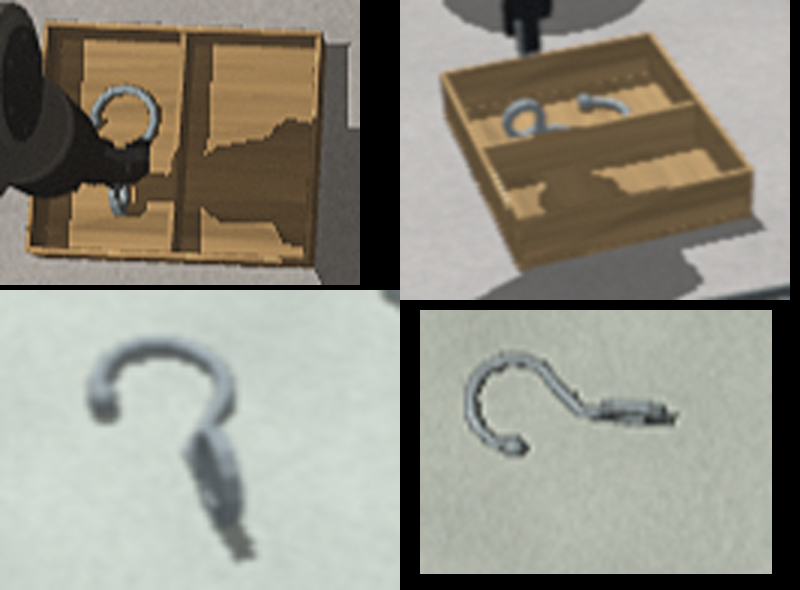

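Hanger 1 lies in the far bay. Hanger 2's eye is at about (544,-208), with its x axis at about 86°. Returning for it.

```bash
python3 -m crank '{"rot":[[0,0,0],[0,0,0],[0,0,0],[0,0,0],[0,0,0],[0,0,0],[0,0,0],[0,0,0]],"slide":[[0,0,-0.5],[0.05,1,0],[0.05,1,0],[0.05,1,0],[0.05,1,0],[0.05,1,0],[0.05,1,0],[0.05,1,0]],"fingers":[165,165,100,50,0,0,0,0]}' 60
python3 -m crank '{"rot":[[0,0,0],[0,0,0],[0,0,0],[0,0,0],[0,0,0],[0,0,-0.09],[0,0,-0.09],[0,0,-0.09]],"slide":[[0.05,1,0],[0,1,0],[0,1,0],[0,1,0],[0,0.8,0],[0,0,0],[0,0,0],[0,0,0]],"fingers":[0,0,0,0,0,0,0,0]}'
python3 -m crank '{"rot":[[0,0,-0.09],[0,0,-0.09],[0,0,-0.09],[0,0,-0.09],[0,0,-0.09],[0,0,-0.09],[0,0,-0.09],[0,0,0]],"slide":[[0,0,0],[0,0,0],[0,0,0],[0,0,0],[0,0,0],[0,0,0],[0,0,0],[0,0,0]],"fingers":[0,0,0,0,0,0,0,0]}'
python3 to.py 544 -208 14 -4
python3 - <<'E'
from h import *
b=snap('side');a=snap('top')
print(tri(a,(345+213/4.4-.4,160+98/4.4-.4),b,(367.6,252.6)))
E
```

```text
t: 11.7
tool_pos: [529.0, -19.3, 116.5]
tcp_rot: [-0.0, 1.0, 0.024, 0.0]
ft_force: [1.6, -0.8, -0.5]
grip_width: 0.997
finger_force: 0.0
t: 12.5
tool_pos: [540.0, -210.0, 116.3]
tcp_rot: [0.0, 0.974, 0.227, -0.0]
ft_force: [-0.4, 0.4, 0.2]
grip_width: 1.0
finger_force: 0.0
t: 13.3
tool_pos: [540.1, -209.8, 116.5]
tcp_rot: [0.0, 0.765, 0.644, 0.0]
ft_force: [-1.1, 0.6, 0.4]
grip_width: 1.002
finger_force: 0.0
t 13.3 pos [ 540.1 -209.8  116.5] yaw -9.9 tilt [ 0. -0.  0.] | slide now-axes [0.06  0.088 2.563] | after-turn axes [0.05  0.093 2.563] | rotz units -0.068 grip 1.002 F 0.0 ft [-1.1  0.6  0.4] j [-0.11  0.5   0.49  1.92 -0.32  0.81  0.38]
[ 543.93354221 -207.69458963   21.77609341]
```

```bash
python3 -m crank '{"rot":[[0,0,-0.06],[0,0,0],[0,0,0],[0,0,0],[0,0,0],[0,0,0],[0,0,0],[0,0,0]],"slide":[[0.05,0.09,0],[0,0,0.8],[0,0,0.8],[0,0,0.5],[0,0,0.3],[0,0,0.15],[0,0,0],[0,0,0]],"fingers":[0,0,0,0,0,0,80,140]}' 60
python3 -m crank '{"rot":[[0,0,0],[0,0,0],[0,0,0],[0,0,0],[0,0,0],[0,0,0],[0,0,0],[0,0,0]],"slide":[[0,0,0],[0,0,0],[0,0,0],[0,0,0],[0,0,0],[0,0,0],[0,0,0],[0,0,0]],"fingers":[180,200,215,230,245,255,255,255]}' 60
python3 -m crank '{"rot":[[0,0,0],[0,0,0],[0,0,0],[0,0,0],[0,0,0]],"slide":[[0,0,0],[0,0,-0.4],[0,0,-0.8],[0,0,-1],[0,0,-0.6]],"fingers":[255,255,255,255,255]}' 100
python3 to.py 501 140 120 -88
python3 - <<'E'
from h import *
b=snap('side');a=snap('top')
A=cv2.resize(a['pixels'][130:230,330:450],None,fx=3.3,fy=3.3,interpolation=2);B=cv2.resize(b['pixels'][160:280,290:410],None,fx=3.3,fy=3.3,interpolation=2)
C=np.zeros((396,792,3),np.uint8);C[:330,:396]=A;C[:,396:]=B
cv2.imwrite('pics/g7.png',C[:,:,::-1])
E
```

```text
t: 14.2
tool_pos: [544.9, -208.4, 14.9]
tcp_rot: [0.001, 0.736, 0.677, 0.0]
ft_force: [0.3, -1.3, 0.6]
grip_width: 0.692
finger_force: 0.0
t: 15.0
tool_pos: [544.3, -208.2, 14.4]
tcp_rot: [-0.0, 0.736, 0.677, 0.0]
ft_force: [-1.7, 0.3, 5.0]
grip_width: 0.081
finger_force: 58.6
t: 15.5
tool_pos: [545.1, -208.8, 129.3]
tcp_rot: [0.001, 0.736, 0.677, 0.001]
ft_force: [0.5, -0.1, -0.6]
grip_width: 0.072
finger_force: 97.7
t 15.5 pos [ 545.1 -208.8  129.3] yaw -4.8 tilt [ 0.2  0.  -0. ] | slide now-axes [ 8.598 -1.824  0.221] | after-turn axes [-0.797 -8.754  0.221] | rotz units 0.968 grip 0.072 F 97.7 ft [ 0.5 -0.1 -0.6] j [-0.11  0.48  0.48  1.9  -0.3   0.83  0.45]
```

View pics/g7.png

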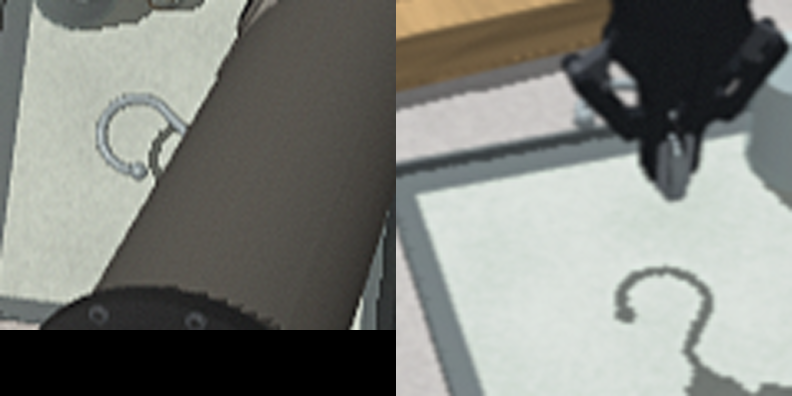

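Hanger 2 hangs from the gripper by its eye, with its hook at top-crop (135,135) and its shadow on the empty tray. Turning it and carrying it to the near bay.

```bash
python3 -m crank '{"rot":[[0,0,0.088],[0,0,0.088],[0,0,0.088],[0,0,0.088],[0,0,0.088],[0,0,0.088],[0,0,0.088],[0,0,0.088]],"slide":[[0,0,0],[0,0,0],[0,0,0],[0,0,0],[0,0,0],[0,0,0],[0,0,0],[0,0,0]],"fingers":[255,255,255,255,255,255,255,255]}' 100
python3 -m crank '{"rot":[[0,0,0.088],[0,0,0.088],[0,0,0.088],[0,0,0],[0,0,0],[0,0,0],[0,0,0],[0,0,0]],"slide":[[0,0,0],[0,0,0],[0,0,0],[-0.1,-1,0],[-0.1,-1,0],[-0.1,-1,0],[-0.1,-1,0],[-0.1,-1,0]],"fingers":[255,255,255,255,255,255,255,255]}' 100
python3 -m crank '{"rot":[[0,0,0],[0,0,0],[0,0,0],[0,0,0],[0,0,0]],"slide":[[-0.1,-1,0],[-0.1,-1,0],[-0.1,-1,0],[-0.1,-0.75,0],[0,0,0]],"fingers":[255,255,255,255,255]}' 100
python3 to.py 501 140 16 -88
```

```text
t: 16.4
tool_pos: [543.6, -207.7, 125.4]
tcp_rot: [-0.0, 0.977, 0.212, -0.001]
ft_force: [0.6, -0.1, -1.1]
grip_width: 0.069
finger_force: 97.7
t: 17.2
tool_pos: [515.9, -7.3, 125.6]
tcp_rot: [-0.0, 1.0, 0.018, -0.001]
ft_force: [0.6, -0.5, -1.0]
grip_width: 0.072
finger_force: 97.9
t: 17.7
tool_pos: [494.1, 145.7, 125.1]
tcp_rot: [-0.001, 1.0, 0.022, -0.001]
ft_force: [-0.1, 0.4, -1.7]
grip_width: 0.072
finger_force: 98.0
t 17.7 pos [494.1 145.7 125.1] yaw -87.5 tilt [-0.1  0.1 -0. ] | slide now-axes [0.172 0.153 2.726] | after-turn axes [0.173 0.151 2.726] | rotz units 0.006 grip 0.072 F 98.0 ft [-0.1  0.4 -1.7] j [-1.12  0.52  0.94  2.07 -0.57  0.83 -1.37]
```

```bash
python3 -m crank '{"rot":[[0,0,0],[0,0,0],[0,0,0],[0,0,0],[0,0,0],[0,0,0],[0,0,0],[0,0,0]],"slide":[[0.17,0.15,0],[0,0,0.6],[0,0,0.8],[0,0,0.6],[0,0,0.4],[0,0,0.2],[0,0,0.1],[0,0,0]],"fingers":[255,255,255,255,255,255,255,255]}' 100
python3 to.py 501 140 15.5 -88
```

```text
t: 18.5
tool_pos: [503.1, 133.6, 18.2]
tcp_rot: [0.0, 1.0, 0.017, 0.0]
ft_force: [-0.2, -0.8, -0.6]
grip_width: 0.073
finger_force: 98.0
t 18.5 pos [503.1 133.6  18.2] yaw -88.0 tilt [ 0. -0.  0.] | slide now-axes [-0.046 -0.161  0.068] | after-turn axes [-0.046 -0.161  0.068] | rotz units -0.000 grip 0.073 F 98.0 ft [-0.2 -0.8 -0.6] j [-0.93  0.68  0.73  2.11 -0.77  0.64 -1.2 ]
```

```bash
python3 -m crank '{"rot":[[0,0,0],[0,0,0],[0,0,0],[0,0,0],[0,0,0],[0,0,0],[0,0,0],[0,0,0]],"slide":[[0,-0.1,0.06],[0,0,0.03],[0,0,0],[0,0,0],[0,0,0],[0,0,-0.3],[0,0,-0.7],[0,0,-1]],"fingers":[255,255,190,165,165,165,165,165]}' 60
python3 -m crank '{"rot":[[0,0,0],[0,0,0],[0,0,0],[0,0,0],[0,0,0],[0,0,0],[0,0,0],[0,0,0]],"slide":[[0,0,-1],[0,1,-0.5],[0,1,0],[0,1,0],[0,1,0],[0,1,0],[0,1,0],[0,0,0]],"fingers":[165,165,165,165,165,165,165,165]}' 60
python3 - <<'E'
from h import *
a=snap('top','t8.png');b=snap('side','s8.png')
# bluish-grey steel inside the caddy (wood is orange): blue >= red
for n,s in(('top',a),('side',b)):
    p=s['pixels'].astype(int); m=((p[:,:,2]-p[:,:,0]>-8)&(p.sum(2)>150)).astype(np.uint8)
    poly=np.array([proj(s,q) for q in[(446,82,5),(640,82,5),(640,322,5),(446,322,5)]]).astype(np.int32)
    roi=np.zeros_like(m);cv2.fillConvexPoly(roi,poly,1);m&=roi
    k,l,st,c=cv2.connectedComponentsWithStats(m,connectivity=8)
    for i in range(1,k):
        if st[i,4]>5:
            x,y,w,h=st[i,:4];print(n,st[i],onz(s,x,y,9).round(0),onz(s,x+w,y+h,9).round(0))
# anything dark/grey remaining on the paper, and the objects' change since the start
old=cv2.imread('pics/top0.png');d=cv2.absdiff(old,cv2.imread('pics/t8.png')).max(2)
k,l,st,c=cv2.connectedComponentsWithStats((d>25).astype(np.uint8)[95:245,310:470].copy())
print('tray diffs',[(r[:2]+[310,95]).tolist()+r[2:].tolist() for r in st[1:] if r[4]>8])
E
```

```text
t: 19.3
tool_pos: [501.4, 138.1, 94.9]
tcp_rot: [0.001, 1.0, 0.018, -0.001]
ft_force: [0.9, 1.3, 0.7]
grip_width: 0.354
finger_force: 0.0
t: 20.1
tool_pos: [510.4, -108.1, 156.1]
tcp_rot: [0.001, 1.0, 0.013, 0.001]
ft_force: [-0.6, 0.6, -0.6]
grip_width: 0.35
finger_force: 0.0
top [209 159  24  42 219] [600. 299.   9.] [484. 226.   9.]
top [253 159  24  43 213] [603. 177.   9.] [485. 105.   9.]
top [276 207   9  10  11] [471. 107.   9.] [444.  82.   9.]
side [300 131  16   7  43] [570. 310.   9.] [600. 258.   9.]
side [275 133  18  12  87] [501. 326.   9.] [529. 249.   9.]
side [315 154  14  17  53] [570. 185.   9.] [577. 100.   9.]
side [289 157  19  12  94] [501. 198.   9.] [530. 128.   9.]
side [333 168   4   8  26] [591. 109.   9.] [588.  73.   9.]
tray diffs [[314, 95, 19, 12, 63], [337, 95, 4, 7, 11], [334, 95, 24, 11, 66], [363, 96, 11, 5, 15], [391, 95, 9, 5, 16], [400, 95, 5, 9, 16], [427, 95, 43, 61, 586], [422, 97, 5, 7, 10], [357, 100, 6, 3, 9], [386, 99, 5, 8, 10], [390, 100, 25, 12, 77], [326, 102, 9, 10, 24], [310, 104, 143, 141, 11318], [419, 103, 8, 12, 25], [424, 103, 7, 7, 18], [310, 105, 15, 18, 72], [407, 107, 12, 8, 25], [326, 114, 5, 10, 21], [441, 141, 5, 8, 10], [465, 151, 5, 7, 15], [457, 156, 11, 14, 41], [464, 163, 6, 9, 16], [452, 172, 18, 38, 207], [451, 199, 19, 46, 251], [421, 203, 6, 5, 14], [466, 226, 4, 6, 10], [451, 228, 5, 10, 15], [461, 239, 7, 6, 16]]
```

```bash
python3 -c "
from bench import robot
print(robot.job_done())"
```

```text
the job is handed in; nothing more can be done
None
```

I untwisted the two hangers on the tray and laid one in each caddy compartment, confirmed in both final camera views. I handed the job in at about 20 s; I kept clear of the glass, bottle and lid, but the arm blocked the final check that they hadn't moved.

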